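Feed a sample plate under the reader head and start the read

TASK

Set the white sample plate on the reader's loading deck and slide it through the low slot under the head until it bears gently against the backstop hidden inside, without shifting that backstop. Then, with the plate fully home, press the green start button, let go and leave everything there. Leave the tip box, bottle and tube rack undisturbed.

Things in the scene. Friction and masses are not known exactly. Their poses are not given: they have to be found in the camera images.
- plate: loose white sample plate with rows of red and grey wells, 108 (its x) x 62 (its y) x 14 mm high, about 0.12 kg; origin at the centre of its underside. Either end may go in first. Starts flat on the bench to one side of the reader.
- reader: fixed bench reader: flat aluminium deck, pale housing bridging it. Origin on the bench under the middle of the slot's mouth; x runs into the slot, z up. Deck top 12 mm above the bench, x -150 to +160, y -85 to +85 mm. Housing x 0 to 160, y -75 to +75, top 62 mm above the bench; black pod on it at x 85 to 155, y -15 to +71, up to 119 mm. The deck in front (x below 0) is the open loading side.
- mouth (a point): middle of the slot's mouth at deck height; axes as the reader's. Slot: straight, 65 mm wide, 17.5 mm high above the deck. Two orange guides 12 mm high stand on the deck at x -32 to 0, flaring from 64 mm apart at the mouth to about 92 mm. A ramped sprung shoe in the slot's +y wall (x 10 to 50) resists the plate with up to about 5 N as it enters, less after.
- backstop: the backstop, hidden under the housing, not visible: a fixed slideway (origin and axes equal the reader's, so its pose does not tell the setting) carrying a black stop block, 50 mm wide and 13 mm high. The block's face is set anew for each job, anywhere from x 55 to 80 mm. Only a friction clamp holds it: it slips when pushed with over about 18 N. With the plate home, 28 to 53 mm of it sticks out of the mouth.
- start (a joint): green spring push button on the housing, 28 mm across: 0 up, 0.006 m fully pressed; takes about 5 N fully down and springs back.
- start_top (a point): centre of the green button's top face, which presses straight down
- tip_box: pipette tip box with a peach lid, 122 x 84 x 60 mm high, loose; origin at the centre of its underside. Leave alone.
- bottle: amber bottle with a blue cap, 60 mm across, 130 mm high, loose; origin at the centre of its underside. Leave alone.
- tube_rack: blue rack with eight capped tubes, 60 x 110 x 53 mm high, loose; origin at the centre of its underside. Leave alone.
Mind the look-alikes: they are no part of the job. Of the things that look like the plate, the largest one is meant.

How it is judged:
By the outcome, as a careful person would: the job done as asked, in the order asked, and still so for the second after the job is handed in, with the robot touching nothing.
It also fails if it takes over 69 s, if anything falls off the work surface, if the arm or the gripper's body presses on something with over 40 N, if the wrist force passes 120 N, or if a joint passes its speed limit or range.

ROBOT

A 6-joint arm with a two-finger parallel gripper is mounted at the origin on the work surface. World frame = base frame: x ahead of the robot, y to its left, z up, the work surface at z = 0. Lengths are in m, angles in degrees, forces in N, time in s.
With the tool pointing down it reaches from about 0.4 to 0.825 m from the base axis. Payload 7 kg.
Tool frame: the origin (TCP) lies midway between the tips of the shut fingers; the grasp point (between the pads) lies 19 mm behind it; z points along the fingers, y is the direction in which the jaws open and shut (so a half turn about z gives the same grasp; the last joint's range is limited). The gripper opens to 88 mm and grips with 3 to 60 N. Pads are 19 mm wide; open, the fingers measure 130 mm over their backs; the gripper's body (78 mm by 193 mm) begins 47 mm behind the grasp point.
Start: joints at [-46.977, 20.546, 0.682, 0, -70.136, -16.507], TCP at [0.301, -0.604, 0.227] pointing down, gripper open.
Joint ranges: [-176.03, 176.03], [-82.01, 121.73], [-58.28, 71.71], [-173.87, 95.51], [-174.79, -0.11], [-173.66, 173.66]. Speed limits (degrees/s): [136.94, 136.94, 172.46, 180, 180, 180].

INTERFACE

Orientations are given as a 3x3 rotation matrix whose columns are the frame's x, y, z axes.
In Python, from rig import robot gives the robot as it stands. Calls block until the motion is done:
- robot.goto(position, orientation): joint-space move of the TCP to a pose.
- robot.servo_line(position, ori=None, speed=0.15): straight line of the TCP; ori=None keeps the orientation; speed is the mean speed in m/s.
- robot.movej(angles): joint-space move.
- robot.move_gripper(opening): opening from 0.0 (shut) to 1.0 (fully open); the grip force is fixed at half the most; returns when the fingers have stopped.
- robot.dwell(seconds).
- robot.ik(position, orientation): joint angles nearest the present ones, or None.
- robot.grab_frame(name): name is "scene" or "side" or "wrist"; returns (picture, depth): 420x560x3 uint8, red, green, blue; 420x560 float32, m along the optical axis (not along the pixel's ray), 0 where there is no reading.
- robot.camera_info(name): a dict with "vfov" (degrees; the focal length in pixels is half the picture's height over the tangent of half this angle, whatever the lens; pixels are square), "cx", "cy" (the principal point, pixels), "view" (4x4, takes a point from world to camera coordinates); the wrist camera has in their place "T_tool_cam" (4x4, takes a point from camera to tool coordinates, whose origin is the TCP and whose axes are the flange's). Camera axes: x right, y down, z forward; pixel columns grow to the right and rows downward; lengths in m; the calibration is good to about 2 mm. A picture is of the moment at which its call begins: read the wrist's pose just before it. camera_info takes no time and is no camera call.
A pose or a line that the arm cannot do raises robot.Unreachable and nothing moves.
- robot.job_done(): hands the job in, once; it reports no verdict.
Readings, each from a call of its own:
- robot.read_t(): time.
- robot.read_qpos(): joint angles.
- robot.read_qvel(): joint speeds.
- robot.read_effort(): joint torques, N m.
- robot.read_position(): TCP position.
- robot.read_tcp_rot(): TCP orientation.
- robot.read_force(): force on the tool from outside, world axes, zero at the start.
- robot.read_ft_torque(): the same for the moment, N m.
- robot.read_grip_width(): opening from 0.0 (shut) to 1.0 (fully open).
Only numpy, scipy, OpenCV 4.12 (cv2) and the standard library are available. Lean on these libraries where they do the work, as an engineer would, in place of code of your own. Each camera call takes 0.05 s, during which the arm holds its last target.

## Working session

There is one attempt and no reset: what is moved stays moved. The work goes in short steps, each a Python script; the robot and the scene stay as the last script left them, time stands still between calls to the robot, and variables do not carry over. Pictures are saved under pics/ and viewed, and the job is handed in when it is done.

```bash
ls; mkdir -p pics
python3 - <<'E'
from rig import robot
import cv2
print(robot.read_t())
for n in ["scene","side","wrist"]:
    p,d=robot.grab_frame(n); cv2.imwrite(f"pics/a_{n}.png",p[:,:,::-1])
    import numpy as np; np.save(f"pics/a_{n}_d.npy",d); print(n,robot.camera_info(n))
print(robot.read_t(),robot.read_tcp_rot())
E
```

```text
pics
0.0
scene {'vfov': 49.64843240309418, 'cx': 279.36149783843604, 'cy': 214.18567802081526, 'view': array([[-0.5830478 ,  0.81231725, -0.01399841,  0.30584645],
       [ 0.68987231,  0.48591444, -0.53662217, -0.29931706],
       [-0.42910541, -0.32253349, -0.84370652,  1.39808172],
       [ 0.        ,  0.        ,  0.        ,  1.        ]])}
side {'vfov': 47.384751672990184, 'cx': 286.959103065189, 'cy': 210.49248593390007, 'view': array([[-0.6795021 , -0.73344405,  0.01835008,  0.30885398],
       [-0.54010758,  0.4831442 , -0.68909759,  0.36434375],
       [ 0.49654879, -0.47815427, -0.72443619,  1.09192919],
       [ 0.        ,  0.        ,  0.        ,  1.        ]])}
wrist {'vfov': 67.92261496488649, 'cx': 280.704799965001, 'cy': 212.85330368580495, 'T_tool_cam': array([[ 1.00135979e-03, -9.52735729e-01, -3.03798665e-01,
         8.22319083e-02],
       [ 9.99999406e-01,  8.23140975e-04,  7.14694989e-04,
        -2.63173239e-04],
       [-4.30846322e-04, -3.03799200e-01,  9.52735987e-01,
        -1.58133626e-01],
       [ 0.00000000e+00,  0.00000000e+00,  0.00000000e+00,
         1.00000000e+00]])}
0.15 [[-8.94847846e-01 -4.46370804e-01 -6.60904145e-04]
 [-4.46371275e-01  8.94847254e-01  1.03794625e-03]
 [ 1.28099357e-04  1.22381259e-03 -9.99999243e-01]]
```

View pics/a_scene.png

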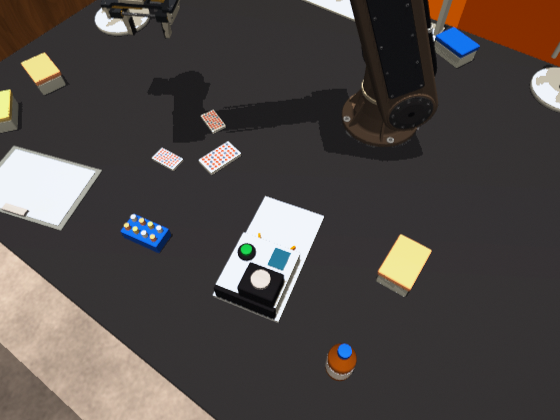

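View pics/a_side.png

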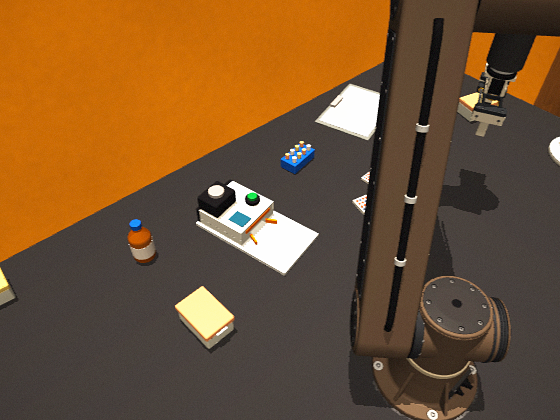

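View pics/a_wrist.png

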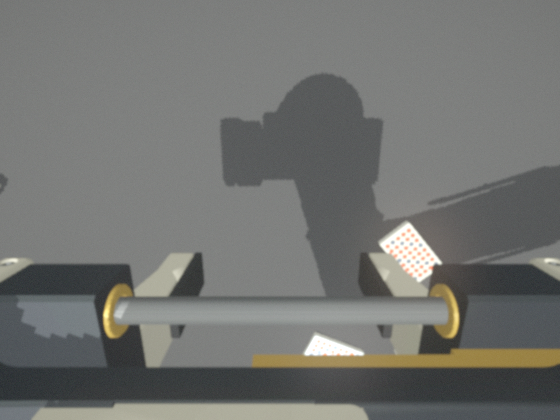

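Candidates for the plate in the scene picture: (220,157), which looks largest, (213,121) small with a pinkish tint, and (167,159) small. Next I take a close crop and rough positions.

```bash
cat > h.py <<'E'
import numpy as np, cv2
from rig import robot
def K(ci,H=420):
    f=H/2/np.tan(np.radians(ci["vfov"])/2); return f,ci["cx"],ci["cy"]
def ray(ci,T,u,v):  # T cam->world
    f,cx,cy=K(ci); d=T[:3,:3]@np.array([(u-cx)/f,(v-cy)/f,1.]); return T[:3,3],d
def onplane(ci,T,u,v,z):
    o,d=ray(ci,T,u,v); return o+d*(z-o[2])/d[2]
def fixT(n): 
    ci=robot.camera_info(n); return ci,np.linalg.inv(ci["view"])
def wristT(p,R):
    ci=robot.camera_info("wrist"); T=np.eye(4);T[:3,:3]=R;T[:3,3]=p
    return ci,T@ci["T_tool_cam"]
def proj(ci,T,P):
    f,cx,cy=K(ci); c=np.linalg.inv(T)@np.append(P,1); return np.array([f*c[0]/c[2]+cx,f*c[1]/c[2]+cy])
def tri(obs): # list of (ci,T,(u,v))
    A=np.zeros((3,3));b=np.zeros(3);L=[]
    for ci,T,uv in obs:
        o,d=ray(ci,T,*uv); d=d/np.linalg.norm(d); M=np.eye(3)-np.outer(d,d);A+=M;b+=M@o;L.append((M,o))
    x=np.linalg.solve(A,b); return x,[np.linalg.norm(M@(x-o)) for M,o in L]
E
python3 - <<'E'
from h import *
p=cv2.imread("pics/a_scene.png")
cv2.imwrite("pics/b1.png",cv2.resize(p[100:190,140:260],None,fx=6,fy=6,interpolation=cv2.INTER_CUBIC))
cv2.imwrite("pics/b2.png",cv2.resize(p[190:325,205:335],None,fx=4.4,fy=4.4,interpolation=cv2.INTER_CUBIC))
ci,T=fixT("scene")
for n,u,v,z in [("A",220,157,.014),("B",213,121,.014),("C",167,159,.014),("btn",247,251,.07),("bottle",345,352,.13),("rack",145,225,.05),("tip",405,255,.06),("deckc",267,199,.012),("deckc",323,212,.012)]:
    print(n,onplane(ci,T,u,v,z).round(3))
E
```

```text
A [ 0.412 -0.291  0.014]
B [ 0.315 -0.398  0.014]
C [ 0.505 -0.411  0.014]
btn [ 0.628 -0.019  0.07 ]
bottle [0.716 0.297 0.13 ]
rack [ 0.711 -0.282  0.05 ]
tip [0.417 0.29  0.06 ]
deckc [ 0.45  -0.094  0.012]
deckc [0.398 0.052 0.012]
```

View pics/b1.png

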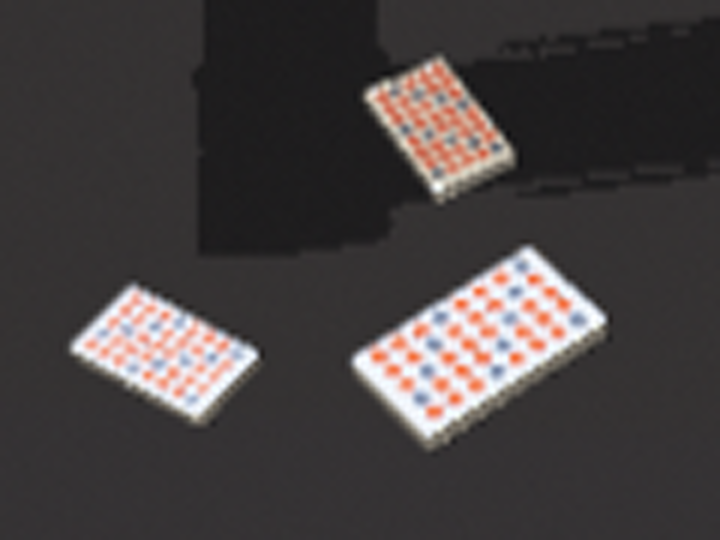

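View pics/b2.png

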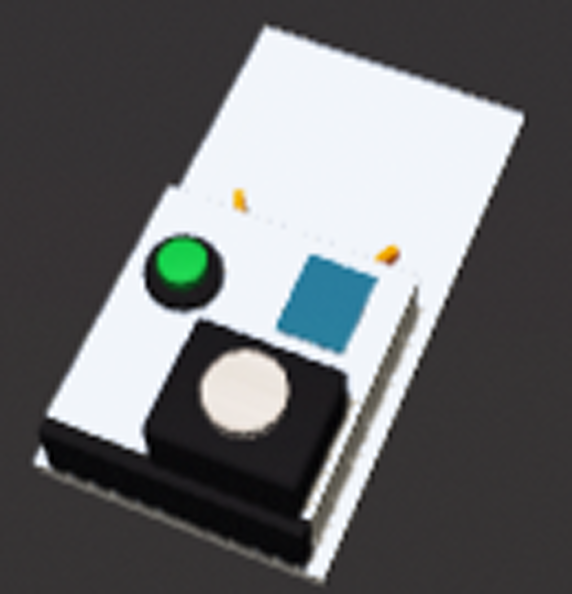

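A at (220,157) is clearly the largest. B (pinkish) and C are smaller decoys. The reader's loading end faces the robot.

Run:
```python
from h import *
ci,T=fixT("scene")
P=[onplane(ci,T,140+u/6,100+v/6,.014)[:2] for u,v in [(352,360),(527,247),(607,320),(430,438)]]
P=np.array(P);print(P.round(4),P.mean(0).round(4));
for i in range(4):
    e=P[(i+1)%4]-P[i];print(np.linalg.norm(e).round(4),np.degrees(np.arctan2(e[1],e[0])).round(1))
D=np.array([onplane(ci,T,205+u/4.4,190+v/4.4,.012)[:2] for u,v in [(266,26),(524,115),(323,582),(35,460)]])
print(D.round(4)); 
for i in range(4):
    e=D[(i+1)%4]-D[i];print(np.linalg.norm(e).round(4),np.degrees(np.arctan2(e[1],e[0])).round(1))
print("btn",onplane(ci,T,205+181/4.4,190+258/4.4,.075))
def Rz(a):
    c,s=np.cos(np.radians(a)),np.sin(np.radians(a));return np.array([[c,s,0],[s,-c,0],[0,0,-1.]])
for n,p in [("plate",[*P.mean(0),.15]),("plateL",[*P.mean(0),.03]),("load",[.49,.0,.03]),("push",[.42,-.02,.03]),("btn",[.63,-.02,.15])]:
    for a in range(-180,180,20):
        q=robot.ik(np.array(p),Rz(a)); print(n,a,None if q is None else np.round(q,0)) if a%40==0 or q is None else 0
```

```text
[[ 0.4552 -0.3337]
 [ 0.352  -0.3102]
 [ 0.3659 -0.2493]
 [ 0.4696 -0.2729]] [ 0.4106 -0.2915]
0.1058 167.2
0.0625 77.1
0.1063 -12.8
0.0626 -103.3
[[ 0.4444 -0.1037]
 [ 0.4077  0.061 ]
 [ 0.7103  0.1308]
 [ 0.7454 -0.0357]]
0.1688 102.6
0.3106 13.0
0.1702 -78.1
0.3085 -167.3
btn [ 0.62613967 -0.02250925  0.075     ]
plate -160 [-13.   8. -27.   0. -55. -57.]
plate -120 [-13.   8. -27.   0. -55. -17.]
plate -80 [-13.   8. -27.   0. -55.  23.]
plate -40 [-13.   8. -27.   0. -55.  63.]
plate 0 [-13.   8. -27.   0. -55. 103.]
plate 40 [-13.   8. -27.   0. -55. 143.]
plate 80 None
plate 120 [ -13.    8.  -27.    0.  -55. -137.]
plate 160 [-13.   8. -27.   0. -55. -97.]
plateL -160 [-13.  17. -35.   0. -38. -57.]
plateL -120 [-13.  17. -35.   0. -38. -17.]
plateL -80 [-13.  17. -35.   0. -38.  23.]
plateL -40 [-13.  17. -35.   0. -38.  63.]
plateL 0 [-13.  17. -35.   0. -38. 103.]
plateL 40 [-13.  17. -35.   0. -38. 143.]
plateL 80 None
plateL 120 [ -13.   17.  -35.   -0.  -38. -137.]
plateL 160 [-13.  17. -35.   0. -38. -97.]
load -160 [ 23.  16. -36.   0. -37. -93.]
load -120 [ 23.  16. 
[... 344 characters left out ...]
0. -35. -94.]
push -120 [ 24.  11. -45.   0. -35. -54.]
push -80 [ 24.  11. -45.   0. -35. -14.]
push -40 [ 24.  11. -45.   0. -35.  26.]
push 0 [ 24.  11. -45.   0. -35.  66.]
push 40 [ 24.  11. -45.   0. -35. 106.]
push 80 [ 24.  11. -45.   0. -35. 146.]
push 120 None
push 160 [  24.   11.  -45.   -0.  -35. -134.]
btn -160 [ 16.  20. -11.   0. -59. -86.]
btn -120 [ 16.  20. -11.   0. -59. -46.]
btn -80 [ 16.  20. -11.   0. -59.  -6.]
btn -40 [ 16.  20. -11.   0. -59.  34.]
btn 0 [ 16.  20. -11.   0. -59.  74.]
btn 40 [ 16.  20. -11.   0. -59. 114.]
btn 80 [ 16.  20. -11.   0. -59. 154.]
btn 100 None
btn 120 [  16.   20.  -11.    0.  -59. -166.]
btn 160 [  16.   20.  -11.    0.  -59. -126.]
```

The scene view gives plate yaw about -12.7° and reader yaw about 12.9°. Next I take two wrist views each of the reader and the plate.

```bash
cat >> h.py <<'E'
def Rz(a):
    c,s=np.cos(np.radians(a)),np.sin(np.radians(a));return np.array([[c,s,0],[s,-c,0],[0,0,-1.]])
def shot(name):
    p=robot.read_position();R=robot.read_tcp_rot();im,d=robot.grab_frame("wrist")
    cv2.imwrite(f"pics/{name}.png",im[:,:,::-1]); np.savez(f"pics/{name}.npz",p=p,R=R,d=d)
def wT(name):
    z=np.load(f"pics/{name}.npz"); return wristT(z["p"],z["R"])
E
python3 - <<'E'
from h import *
for n,p,a in [("p1",(.39,-.29,.24),-12.7),("p2",(.44,-.24,.28),-12.7),("r1",(.46,-.06,.30),12.9),("r2",(.53,0.03,.34),12.9)]:
    robot.goto(np.array(p),Rz(a)); robot.dwell(.15); shot(n); print(n,robot.read_t(),robot.read_position().round(4))
print(robot.read_force())
E
```

```text
p1 1.9917 [ 0.3899 -0.2904  0.2398]
p2 2.6083 [ 0.4392 -0.2404  0.2793]
r1 3.5667 [ 0.4599 -0.0609  0.2997]
r2 4.3167 [0.5295 0.0291 0.3399]
[-0.32119628 -0.1142693  -0.33680223]
```

Run:
```python
import cv2,numpy as np
a=np.vstack([np.hstack([cv2.imread(f"pics/{n}.png") for n in r]) for r in (("p1","p2"),("r1","r2"))])
cv2.imwrite("pics/mont.png",cv2.resize(a,(800,600)))
```

```text
(no output)
```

View pics/mont.png

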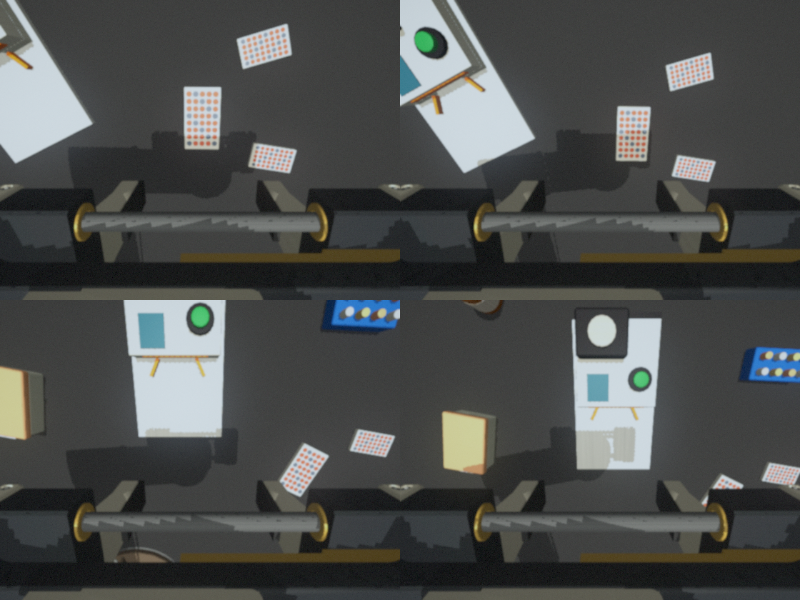

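The views show the plate at about (283,165) in p1 and (326,187) in p2. The reader, with its deck, orange guides and button, shows in r1 and r2. I enlarge these to read the corners.

Run:
```python
import cv2,numpy as np
def c(n,x,y,w,h,s): return cv2.resize(cv2.imread(f"pics/{n}.png")[y:y+h,x:x+w],None,fx=s,fy=s,interpolation=cv2.INTER_CUBIC)
cv2.imwrite("pics/pc.png",np.hstack([c("p1",245,110,80,110,5),c("p2",290,135,80,110,5)]))
cv2.imwrite("pics/rc1.png",c("r1",165,0,160,200,3)); cv2.imwrite("pics/rc2.png",c("r2",230,0,150,250,2.4))
```

```text
(no output)
```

View pics/pc.png

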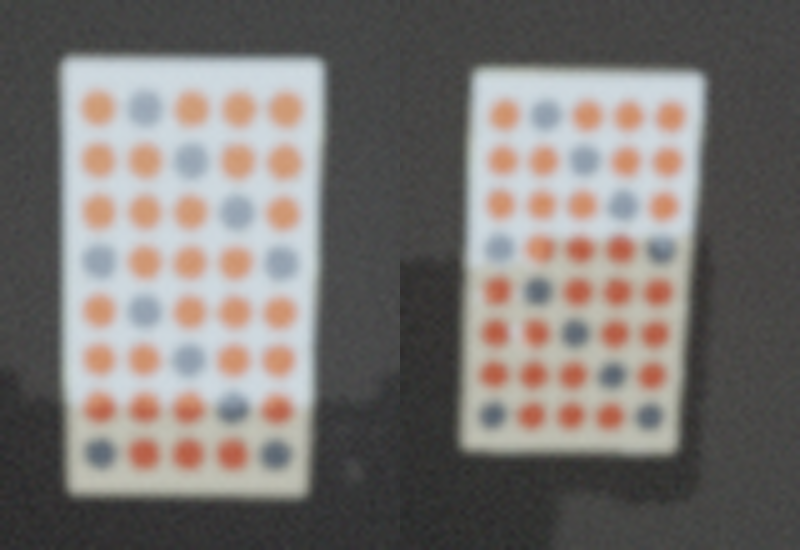

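View pics/rc1.png

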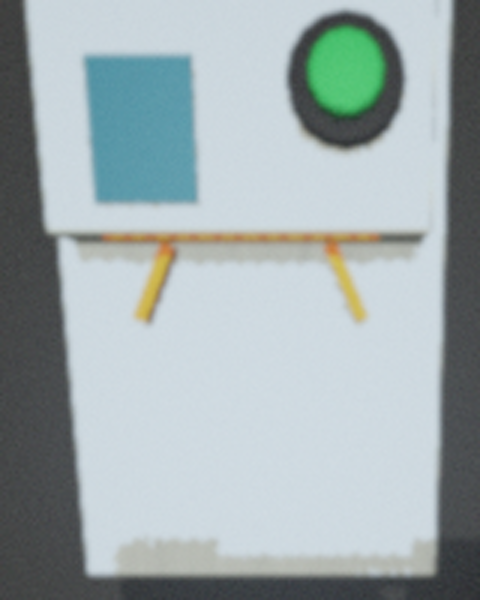

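View pics/rc2.png

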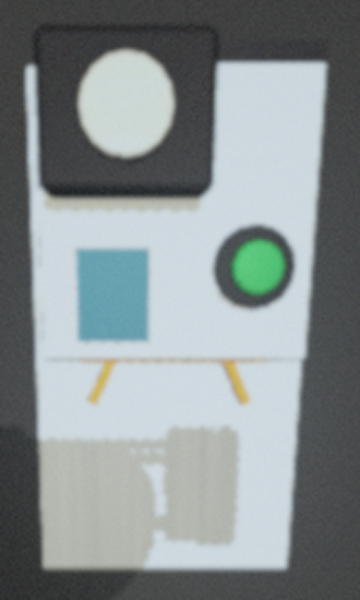

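Run:
```python
from h import *
W={n:wT(n) for n in ("p1","p2","r1","r2")}
m=lambda x0,y0,s,u,v:(x0+(u+.5)/s-.5,y0+(v+.5)/s-.5)
A=[(60,57),(325,57),(310,497),(67,497)];B=[(73,70),(306,72),(280,453),(60,453)]
P=[]
for a,b in zip(A,B):
    x,r=tri([(*W["p1"],m(245,110,5,*a)),(*W["p2"],m(290,135,5,*b))]);P.append(x);print("plate",x.round(4),np.round(r,4), onplane(*W["p1"],*m(245,110,5,*a),.014).round(4),onplane(*W["p2"],*m(290,135,5,*b),.014).round(4))
for k in range(3):
    if k==0:Q=np.array(P)
    if k==1:Q=np.array([onplane(*W["p1"],*m(245,110,5,*a),.014) for a in A])
    if k==2:Q=np.array([onplane(*W["p2"],*m(290,135,5,*a),.014) for a in B])
    c=Q.mean(0);e=(Q[0]+Q[1]-Q[2]-Q[3])/2;w=(Q[0]+Q[3]-Q[1]-Q[2])/2
    print(c.round(4),np.hypot(*e[:2]).round(4),np.degrees(np.arctan2(e[1],e[0])).round(2),np.hypot(*w[:2]).round(4),np.degrees(np.arctan2(w[1],w[0])).round(2))
F={"deckL":((87,577),(42,570),.012),"deckR":((437,574),(288,570),.012),"btn":((346,70),(259,266),.07),"gL":((142,322),(92,402),.024),"gR":((361,321),(244,402),.024),"housR":((430,234),(306,357),.062)}
X={}
for n,(a,b,z) in F.items():
    o1=(*W["r1"],m(165,0,3,*a));o2=(*W["r2"],m(230,0,2.4,*b))
    x,r=tri([o1,o2]);print(n,x.round(4),np.round(r,4),onplane(*o1[:2],*o1[2],z).round(4),onplane(*o2[:2],*o2[2],z).round(4))
z=np.load("pics/r1.npz")["d"];
```

```text
plate [ 0.4689 -0.2792  0.0138] [0.0001 0.0001] [ 0.4688 -0.2791  0.014 ] [ 0.4691 -0.2793  0.014 ]
plate [ 0.4549 -0.3401  0.014 ] [0.0001 0.0001] [ 0.455  -0.3402  0.014 ] [ 0.4548 -0.34    0.014 ]
plate [ 0.3506 -0.3155  0.0182] [0.0002 0.0002] [ 0.3491 -0.3155  0.014 ] [ 0.349  -0.3161  0.014 ]
plate [ 0.3624 -0.2541  0.0123] [0. 0.] [ 0.3629 -0.2544  0.014 ] [ 0.3629 -0.2541  0.014 ]
[ 0.4092 -0.2972  0.0146] 0.1084 -13.24 0.0625 78.09
[ 0.409  -0.2973  0.014 ] 0.1088 -13.13 0.0626 77.28
[ 0.409  -0.2974  0.014 ] 0.1088 -13.02 0.063 77.08
deckL [0.4042 0.058  0.0108] [0.0002 0.0002] [0.4047 0.0577 0.012 ] [0.4045 0.0581 0.012 ]
deckR [ 0.4452 -0.1082  0.0174] [0.0004 0.0004] [ 0.4443 -0.1092  0.012 ] [ 0.4429 -0.1097  0.012 ]
btn [ 0.6295 -0.0218  0.0825] [0.0003 0.0003] [ 0.6322 -0.0209  0.07  ] [ 0.6303 -0.0241  0.07  ]
gL [0.5282 0.0489 0.0161] [0.0002 0.0002] [0.5283 0.0474 0.024 ] [0.5296 0.0488 0.024 ]
gR [ 0.5503 -0.0464  0.0177] [0.0001 0.0001] [ 0.55   -0.0463  0.024 ] [ 0.5512 -0.0453  0.024 ]
housR [ 0.5879 -0.0658  0.058 ] [0.0011 0.0011] [ 0.5866 -0.0649  0.062 ] [ 0.5889 -0.0655  0.062 ]
```

Two views agree on the plate: centre (0.409, -0.297), yaw -13.1°, top 14 mm up. For the reader I get mouth origin (0.5705, 0.0087), yaw 13.2°. Deck corners, guides and housing corner agree to about 1 mm, and the button top is near z = 0.08. Next step is the grasp.

Run:
```python
from h import *
R=Rz(-13.1)
robot.goto(np.array([.409,-.2973,.12]),R); robot.dwell(.1); shot("g0")
robot.servo_line(np.array([.409,-.2973,.030]),speed=.15)
robot.servo_line(np.array([.409,-.2973,.005]),speed=.05)
print(robot.read_force().round(2),robot.read_position().round(4))
robot.move_gripper(0.55); print(robot.read_grip_width(),robot.read_t())
robot.servo_line(np.array([.409,-.2973,.10]),speed=.15)
print(robot.read_grip_width(),robot.read_force().round(2),robot.read_t()); shot("g1")
```

```text
[ 0.14 -0.05  0.6 ] [ 0.4089 -0.2973  0.0048]
0.7098361635037809 7.9417
0.7026788933663421 [-0.76  0.3  -1.78] 8.725
```

View pics/g1.png

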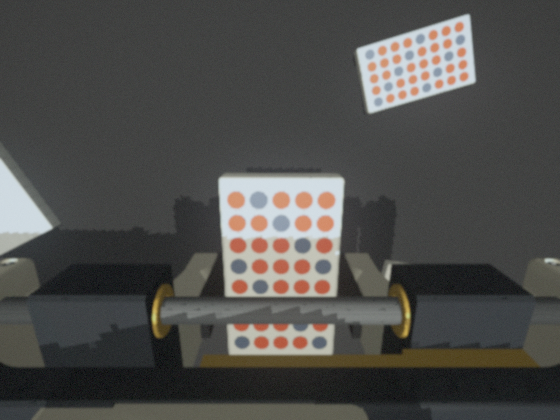

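The plate is held squarely between the pads, with its front edge at row 178, columns 220 to 343. I check its offset in the hand and carry it over the loading deck.

```bash
cat >> h.py <<'E'
YAW=13.2; O=np.array([.5705,.0087])
ex=np.array([np.cos(np.radians(YAW)),np.sin(np.radians(YAW))]); ey=np.array([-ex[1],ex[0]])
def rd(x,y,z): return np.array([*(O+x*ex+y*ey),z])      # reader -> world
def inr(P): d=np.asarray(P)[:2]-O; return np.array([d@ex,d@ey,P[2]])
E
python3 - <<'E'
from h import *
ci,T=wT("g1");z=np.load("pics/g1.npz")
for uv in [(219.5,177),(344,176.5),(228,354),(334,354)]:
    P=onplane(ci,T,*uv,z["p"][2]+.0092); print((z["R"].T@(P-z["p"])).round(4))
robot.goto(rd(-.079,0,.10),Rz(YAW)); robot.dwell(.1); shot("c1"); print(robot.read_t(), inr(robot.read_position()).round(4))
E
```

```text
[ 0.0541 -0.0298 -0.0092]
[ 0.0544  0.0304 -0.0093]
[-0.0512 -0.031  -0.0091]
[-0.0511  0.0312 -0.0092]
10.075 [-0.0794 -0.0011  0.0999]
```

View pics/c1.png

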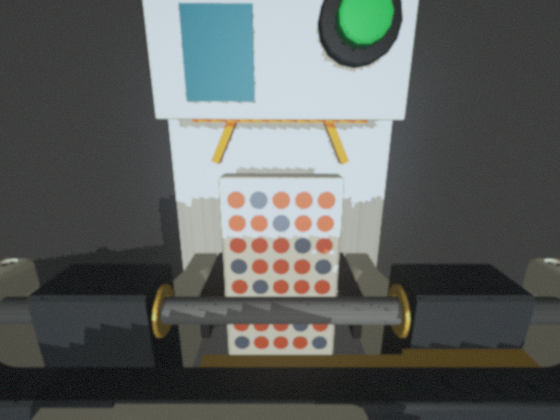

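Run:
```python
from h import *
im=cv2.imread("pics/c1.png");cv2.imwrite("pics/c1c.png",cv2.resize(im[85:195,140:420],None,fx=2.8,fy=2.8,interpolation=cv2.INTER_CUBIC))
```

```text
(no output)
```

View pics/c1c.png

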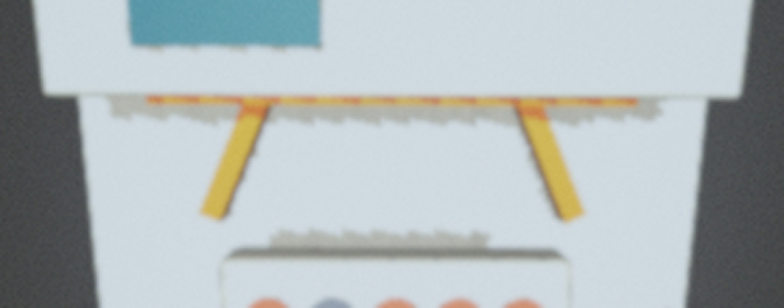

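Run:
```python
from h import *
ci,T=wT("c1")
m=lambda u,v:(140+(u+.5)/2.8-.5,85+(v+.5)/2.8-.5)
for n,uv,z in [("gLo",(202,213),.024),("gRo",(584,213),.024),("gLi",(226,217),.024),("gRi",(563,219),.024),("mL",(267,108),.024),("mR",(519,108),.024),("hL",(45,94),.062),("hR",(741,97),.062),("deckL@",(98,295),.012),("deckR@",(687,295),.012),("deckL2",(80,110),.012),("deckR2",(706,110),.012)]:
    print(n,inr(onplane(ci,T,*m(*uv),z)).round(4))
print("btn",inr(onplane(ci,T,365,14,.078)).round(4))
```

```text
gLo [-0.03    0.0503  0.024 ]
gRo [-0.0301 -0.0517  0.024 ]
gLi [-0.031   0.0439  0.024 ]
gRi [-0.0317 -0.0462  0.024 ]
mL [-0.003   0.0317  0.024 ]
mR [-0.0031 -0.0332  0.024 ]
hL [0.0011 0.0739 0.062 ]
hR [ 0.0003 -0.0757  0.062 ]
deckL@ [-0.0553  0.0846  0.012 ]
deckR@ [-0.0555 -0.0856  0.012 ]
deckL2 [-0.0039  0.0841  0.012 ]
deckR2 [-0.004  -0.0856  0.012 ]
btn [ 0.0514 -0.0437  0.078 ]
```

Guides, housing and deck in this picture all sit 0.7 mm towards -y of my estimate, so I correct for that and set the plate down.

```bash
sed -i 's/^ex=/YAW=13.1\nex=/; s/^def rd/O=O-.0007*ey\ndef rd/' h.py
python3 - <<'E'
from h import *
robot.servo_line(rd(-.079,0.0004,.035),Rz(YAW),speed=.12)
print(inr(robot.read_position()).round(4)); f0=robot.read_force()
for z in np.arange(.021,.0145,-.001):
    robot.servo_line(rd(-.079,.0004,z),speed=.03); robot.dwell(.05)
    f=robot.read_force()-f0; print(round(z,4),f.round(2),inr(robot.read_position()).round(4))
    if f[2]>2: break
robot.move_gripper(1.0); print(robot.read_grip_width(),robot.read_t())
robot.servo_line(rd(-.079,.0004,.12),speed=.2); robot.dwell(.1); shot("d1"); print(robot.read_t())
im,_=robot.grab_frame("side"); cv2.imwrite("pics/d1s.png",im[150:300,180:340,::-1].repeat(4,0).repeat(4,1))
E
```

```text
[-0.0786  0.0002  0.0353]
0.021 [-0.55  0.99 -0.12] [-0.0789  0.0004  0.021 ]
0.02 [-1.06 -0.64  0.49] [-0.079   0.0004  0.02  ]
0.019 [ 0.03 -0.51  0.22] [-0.079   0.0004  0.019 ]
0.018 [-0.69 -1.   -0.26] [-0.079   0.0004  0.018 ]
0.017 [-0.61  0.14  2.1 ] [-0.0788  0.0004  0.0172]
0.9984947861768839 13.3083
14.125
```

View pics/d1.png

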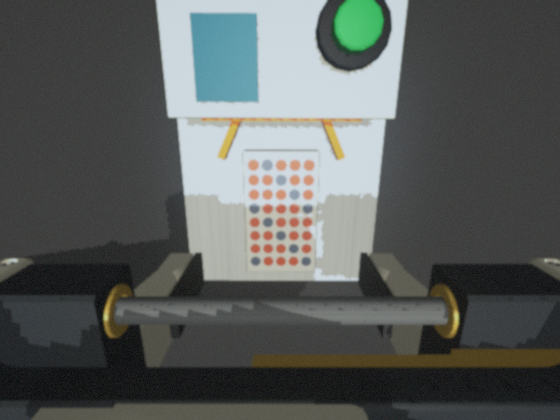

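View pics/d1s.png

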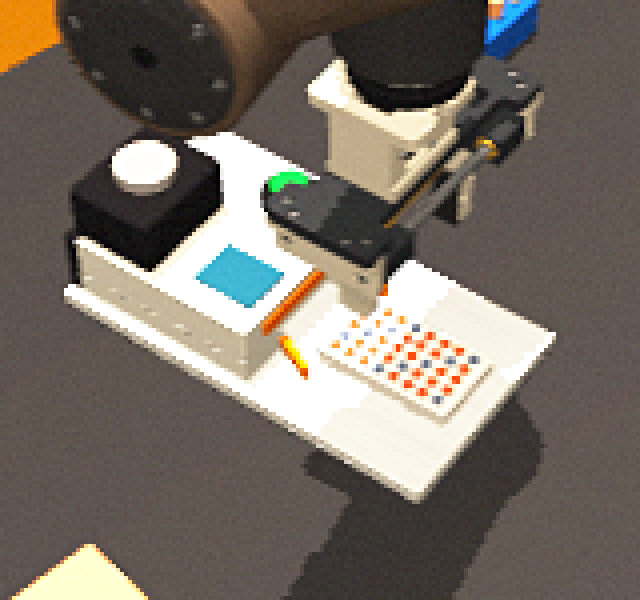

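The plate sits flat and straight in front of the guides, at columns 244 to 319 and rows 150 to 272. Next I shut the fingers and come down behind its tail.

Run:
```python
from h import *
ci,T=wT("d1")
for uv in [(244,151),(319,150.5),(316,272),(247,272)]: print(inr(onplane(ci,T,*uv,.026)).round(4))
robot.move_gripper(0.0); print(robot.read_grip_width())
robot.servo_line(rd(-.165,0,.10),speed=.2); robot.servo_line(rd(-.165,0,.018),Rz(YAW),speed=.12)
robot.dwell(.15); F=[robot.read_force() for _ in range(4)]; print(np.round(F,2)); print(inr(robot.read_position()).round(4),robot.read_t())
np.save("f0.npy",np.mean(F,0)); shot("e1")
im,_=robot.grab_frame("side"); cv2.imwrite("pics/e1s.png",im[150:300,180:340,::-1].repeat(4,0).repeat(4,1))
```

```text
[-0.0253  0.0295  0.026 ]
[-0.0248 -0.0301  0.026 ]
[-0.1329 -0.0316  0.026 ]
[-0.1329  0.0306  0.026 ]
0.005164834821372079
[[-0.66  0.74 -0.17]
 [-0.66  0.74 -0.17]
 [-0.66  0.74 -0.17]
 [-0.66  0.74 -0.17]]
[-1.643e-01  1.000e-04  1.870e-02] 17.175
```

View pics/e1s.png

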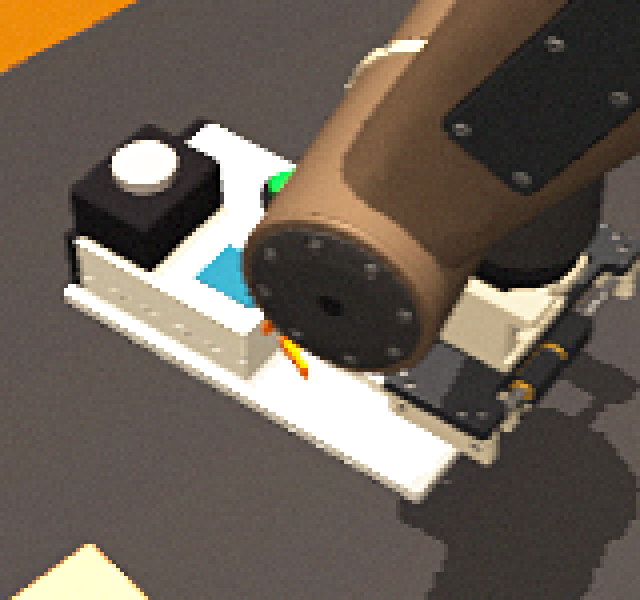

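View pics/e1.png

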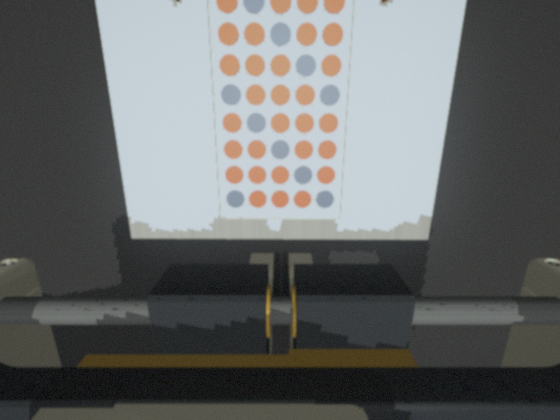

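The closed fingers stand behind the plate's tail (row 218), centred on it, with nothing touching. Next comes the push in monitored steps.

```bash
cat >> h.py <<'E'
def fx(n=4):
    f0=np.load("f0.npy");v=[]
    for _ in range(n):
        robot.dwell(.02); v.append(robot.read_force()-f0)
    f=np.mean(v,0); return np.array([-(f[:2]@ex),f[:2]@ey,f[2]])
E
python3 - <<'E'
from h import *
x=-.160
while x< -.073:     # finger front ~x+.0095 -> plate front ~ x+.1175
    robot.servo_line(rd(x,0,.018),speed=.03); f=fx(2); p=inr(robot.read_position())
    print(round(x,4),f.round(2),p.round(4))
    if f[0]>9 or abs(f[1])>8: print("STOP");break
    x+=.004
print(robot.read_t()); shot("f1")
E
```

```text
-0.16 [-0.44 -0.92 -0.23] [-0.1599  0.      0.018 ]
-0.156 [-0.17 -1.11  0.17] [-0.1559 -0.      0.0179]
-0.152 [-0.38 -0.67  0.04] [-0.1519 -0.      0.018 ]
-0.148 [-0.18 -0.67 -0.21] [-0.1479  0.      0.018 ]
-0.144 [-0.8  -0.87  0.04] [-0.1439 -0.      0.018 ]
-0.14 [-0.86 -1.38 -0.42] [-0.1398 -0.      0.018 ]
-0.136 [-0.25 -0.48  0.23] [-0.1358  0.      0.018 ]
-0.132 [-0.66 -1.27  0.38] [-0.1318 -0.      0.018 ]
-0.128 [-0.54 -0.54  0.8 ] [-0.1278  0.      0.018 ]
-0.124 [-0.09 -1.03 -0.01] [-0.1238  0.      0.018 ]
-0.12 [-0.99 -0.57  0.35] [-0.1198  0.      0.018 ]
-0.116 [-0.52 -0.83  0.44] [-0.1158 -0.      0.018 ]
-0.112 [-0.65 -1.3   0.36] [-0.1119 -0.      0.018 ]
-0.108 [-0.33 -0.82 -0.34] [-0.1078  0.      0.018 ]
-0.104 [-0.8  -1.42  0.28] [-0.1038  0.      0.018 ]
-0.1 [-0.5  -1.37  0.49] [-0.0998  0.      0.018 ]
-0.096 [-0.62 -1.24  0.24] [-0.0959  0.      0.018 ]
-0.092 [-0.48 -0.95 -0.01] [-0.0916  0.      0.0181]
-0.088 [-1.02 -1.19  0.56] [-0.0876  0.0001  0.018 ]
-0.084 [ 0.19 -0.61  0.46] [-0.0836  0.0001  0.018 ]
-0.08 [-0.48 -0.61 -0.45] [-0.0796  0.      0.018 ]
-0.076 [-0.61 -0.82  0.01] [-0.0756  0.      0.018 ]
24.275
```

View pics/f1.png

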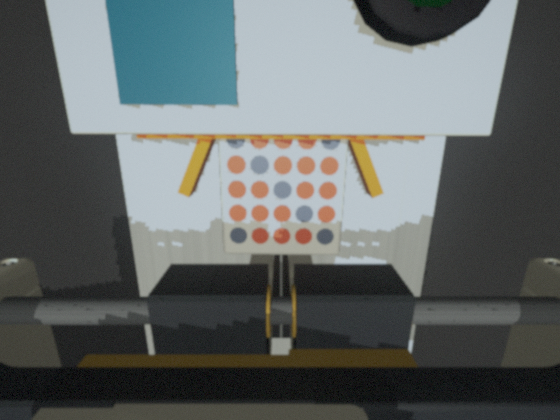

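The plate's nose is under the housing, straight between the guides, with its tail at row 253. I compute where the tail is.

Run:
```python
from h import *
ci,T=wT("f1")
for uv in [(226,253.5),(337,253.5),(220,140),(347,140)]: print(inr(onplane(ci,T,*uv,.026)).round(4))
print(inr(robot.read_position()))
```

```text
[-0.0627  0.0288  0.026 ]
[-0.0626 -0.0298  0.026 ]
[-0.0042  0.0285  0.026 ]
[-0.0041 -0.0312  0.026 ]
[-7.56894434e-02  6.78849426e-05  1.80254165e-02]
```

Run:
```python
from h import *
x=-.0757+.0015; hist=[]
while x< -.034:
    step=.0015 if x<-.069 else .0004
    robot.servo_line(rd(x,0,.018),speed=.012); f=fx(2); p=inr(robot.read_position())
    hist.append(f[0]); print(round(x,4),f.round(2),round((x-p[0])*1e3,2))
    base=np.median(hist[-12:]) if len(hist)>3 else -.5
    if f[0]>4: print("hit?",fx(4).round(2));break
    if robot.read_t()>48: print("time");break
    x+=step
print(robot.read_t(),inr(robot.read_position())); shot("h1")
```

```text
-0.0742 [-0.33 -0.88  0.24] 0.1
-0.0727 [ 0.34 -1.85 -0.02] -0.05
-0.0712 [ 0.74 -0.57 -0.24] -0.17
-0.0697 [ 0.45 -1.42 -0.32] -0.18
-0.0682 [ 0.47 -0.72 -0.14] -0.18
-0.0678 [ 1.27 -1.08 -0.28] 0.05
-0.0674 [ 1.46 -1.09  0.09] -0.01
-0.067 [ 0.57 -1.94  0.33] -0.05
-0.0666 [ 1.09 -1.23 -0.33] -0.07
-0.0662 [ 0.91 -1.44 -0.33] -0.04
-0.0658 [ 0.47 -1.15  0.62] -0.01
-0.0654 [ 0.17 -1.3   0.13] -0.05
-0.065 [ 0.82 -1.59  0.3 ] -0.07
-0.0646 [ 0.42 -0.65  0.12] -0.05
-0.0642 [ 0.78 -1.32  0.51] -0.06
-0.0638 [ 1.18 -1.47  0.11] -0.04
-0.0634 [ 1.13 -1.24  0.2 ] -0.06
-0.063 [ 0.19 -1.31 -0.47] -0.08
-0.0626 [ 1.08 -1.55  0.28] -0.01
-0.0622 [ 0.83 -1.01  0.4 ] -0.07
-0.0618 [ 0.3  -1.58  0.13] -0.04
-0.0614 [ 1.09 -1.13  0.5 ] -0.05
-0.061 [ 0.69 -1.65 -0.33] -0.04
-0.0606 [ 0.17 -1.95 -0.02] -0.04
-0.0602 [ 0.94 -1.6  -0.03] -0.03
-0.0598 [ 0.83 -1.12 -0.51] -0.05
-0.0594 [ 0.24 -2.16  0.81] -0.03
-0.059 [ 0.11 -1.59  0.8 ] -0.07
-0.0586 [ 0.07 -1.02  0.43] -0.04
-0.0582 [ 0.53 -1.63  0.06] -0.04
-0.0578 [ 0.21 -1.01  0.43] -0.04
-0.0574 [ 0.26 -1.6   0.04] -0.0
-0.057 [ 0.29 -1.71 -0.14] -0.04
-0.0566 [ 1.09 -1.37  0.21] -0.08
-0.0562 [ 1.08 -1.86  0.24] -0.07
-0.0558 [ 0.48 -0.96  0.65] -0.03
-0.0554 [ 0.13 -1.63 -0.07] -0.05
-0.055 [ 0.77 -1.16 -0.17] -0.03
-0.0546 [ 0.53 -1.11 -0.29] -0.08
-0.0542 [ 0.72 -1.38  0.08] -0.06
-0.0538 [ 0.21 -1.62 -0.34] -0.04
-0.0534 [ 0.62 -1.57  0.27] -0.06
-0.053 [ 0.36 -1.37  0.35] -0.06
-0.0526 [ 1.05 -1.83 -0.04] 0.0
-0.0522 [ 1.19 -0.95  0.5 ] -0.04
-0.0518 [ 1.51 -1.38  0.4 ] -0.06
-0.0514 [ 0.64 -1.89  0.81] -0.05
-0.051 [ 0.49 -1.89  0.47] -0.05
-0.0506 [ 0.49 -1.49 -0.42] -0.04
-0.0502 [-0.26 -1.44  0.19] -0.04
-0.0498 [ 1.72 -1.07  0.3 ] -0.04
-0.0494 [ 0.46 -1.14  0.42] -0.06
-0.049 [ 0.79 -1.1   0.16] 0.08
-0.0486 [ 1.97 -1.08  1.23] 0.35
-0.0482 [ 5.05 -1.69  2.7 ] 0.69
hit? [ 4.75 -1.76  2.43]
40.125 [-4.89033001e-02 -7.66627643e-05  1.78372607e-02]
```

View pics/h1.png

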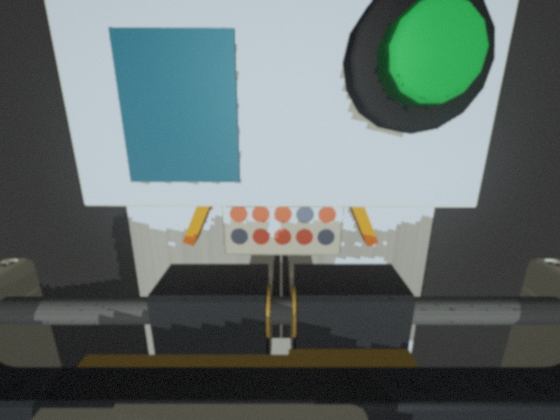

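The tool has stopped dead at reader x = -0.0489 while force rises with command, and the tail sticks out about 36 mm, so this looks like the backstop. One more small step will confirm it holds firm, then I back off and check that the plate stays.

Run:
```python
from h import *
robot.servo_line(rd(-.0479,0,.018),speed=.012); print(fx(4).round(2),inr(robot.read_position()).round(5))
shot("i1")
robot.servo_line(rd(-.053,0,.018),speed=.03); robot.dwell(.1); print(fx(2).round(2)); 
robot.servo_line(rd(-.075,0,.018),speed=.1)
robot.servo_line(rd(-.075,0,.13),speed=.2); robot.dwell(.1); shot("i2"); print(robot.read_t())
robot.servo_line(rd(-.03,-.04,.16),speed=.2); robot.dwell(.1); shot("i3"); print(robot.read_t())
a=cv2.imread("pics/i2.png")[:280];b=cv2.imread("pics/i3.png")[:280]
cv2.imwrite("pics/i23.png",np.vstack([a,b]))
```

```text
[ 4.98 -1.59  3.  ] [-0.04885 -0.00012  0.01779]
[-0.59 -1.39  0.27]
42.2167
42.85
```

View pics/i23.png

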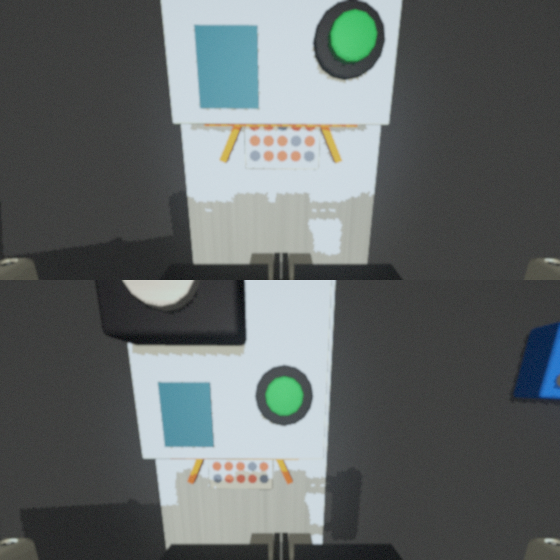

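The tail stays put at row 168 in i2, square between the guides. I compare its position before and after backing off and triangulate the button top.

Run:
```python
from h import *
def crop(n,x,y,w,h,s): return cv2.resize(cv2.imread(f"pics/{n}.png")[y:y+h,x:x+w],(w*s,h*s),interpolation=cv2.INTER_CUBIC)
cv2.imwrite("pics/j1.png",np.hstack([crop("i2",230,110,100,70,4),crop("i3",200,170,100,70,4)]))
B={}
for n in ("i1","i2","i3","r1","r2"):
    im=cv2.imread(f"pics/{n}.png").astype(int);b,g,r=im[...,0],im[...,1],im[...,2]
    mk=((g>r+60)&(g>b+50)).astype(np.uint8);k,l,s,c=cv2.connectedComponentsWithStats(mk);i=1+np.argmax(s[1:,4]);B[n]=c[i];print(n,c[i].round(1),s[i])
W={n:wT(n) for n in B}
x,r=tri([(*W[n],B[n]) for n in ("i2","i3","r1","r2")]);print(x.round(4),np.round(r,4),inr(x).round(4))
d=np.load("pics/i3.npz")["d"];u,v=B["i3"].astype(int)
ci,T=W["i3"];f,cx,cy=K(ci);z=np.median(d[v-2:v+3,u-2:u+3]);o,dd=ray(ci,T,*B["i3"]);print("depth",(o+dd*z).round(4),inr(o+dd*z).round(4))
for uv in [(d.shape)]: pass
u,v=320,60;z=np.median(d[v-2:v+3,u-2:u+3]);o,dd=ray(ci,T,u,v);print("housing depth z",(o+dd*z).round(4))
```

```text
i1 [437.3  49.9] [ 388    0  101  104 8379]
i2 [353.1  35. ] [ 330    9   47   52 1884]
i3 [283.9 115.5] [ 266   97   37   38 1121]
r1 [279.9  23. ] [268   9  25  29 587]
r2 [337.2 110.6] [327 100  21  22 368]
[ 0.6295 -0.0215  0.0822] [0.0002 0.     0.0002 0.0001] [ 0.0507 -0.0421  0.0822]
depth [ 0.6296 -0.0216  0.084 ] [ 0.0507 -0.0422  0.084 ]
housing depth z [ 0.6738 -0.0388  0.0619]
```

View pics/j1.png

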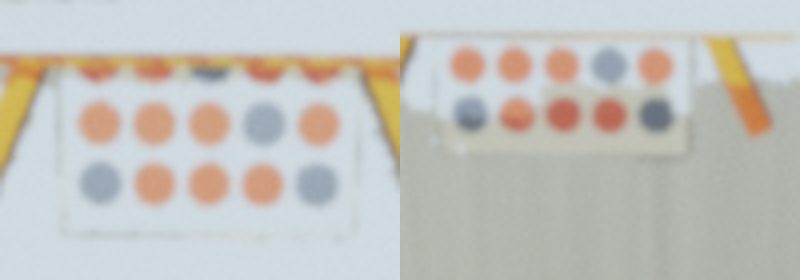

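Run:
```python
from h import *
for n,L in [("h1",[(226,254),(337,254)]),("i2",[(245,168.4),(318,168.4)]),("i3",[(211,207.5),(272,208.5)])]:
    for uv in L: print(n,inr(onplane(*wT(n),*uv,.026)).round(4))
im=cv2.imread("pics/i1.png");h=cv2.imread("pics/h1.png")
cv2.imwrite("pics/k.png",np.hstack([cv2.resize(x[195:265,210:350],None,fx=2.8,fy=2.8) for x in (h,im)]))
```

```text
h1 [-0.0361  0.0286  0.026 ]
h1 [-0.0361 -0.0299  0.026 ]
i2 [-0.0368  0.0298  0.026 ]
i2 [-0.0368 -0.0315  0.026 ]
i3 [-0.0356  0.028   0.026 ]
i3 [-0.0365 -0.0314  0.026 ]
```

The tail reads -36.1 to -36.8 mm in three views, before and after backing off, so the nose is at about 71.7 mm. There is time for a second gentle touch to confirm the plate did not spring back and the stop position repeats.

Run:
```python
from h import *
robot.servo_line(rd(-.075,0,.12),speed=.25)
robot.servo_line(rd(-.075,0,.018),Rz(YAW),speed=.2)
robot.servo_line(rd(-.054,0,.018),speed=.08); robot.dwell(.1)
F=[];
for _ in range(4): robot.dwell(.03);F.append(robot.read_force())
np.save("f0.npy",np.mean(F,0))
for x in np.arange(-.0515,-.0465,.0004):
    robot.servo_line(rd(x,0,.018),speed=.012); f=fx(2); p=inr(robot.read_position())
    print(round(x,4),f.round(2),p.round(5))
    if f[0]>6.5: break
print(robot.read_t())
robot.servo_line(rd(-.060,0,.018),speed=.06); robot.servo_line(rd(-.075,0,.03),speed=.15)
robot.servo_line(rd(-.075,0,.13),speed=.25); shot("l1"); print(robot.read_t())
```

```text
-0.0515 [ 0.28 -0.32 -0.72] [-5.149e-02 -1.000e-05  1.796e-02]
-0.0511 [-0.15 -0.6  -0.15] [-5.111e-02 -1.000e-05  1.799e-02]
-0.0507 [ 0.22 -0.08  0.41] [-0.05073 -0.       0.01798]
-0.0503 [ 0.08 -0.33 -0.52] [-5.029e-02  1.000e-05  1.799e-02]
-0.0499 [ 0.03 -0.41 -0.22] [-4.988e-02  1.000e-05  1.801e-02]
-0.0495 [-0.44 -0.47 -0.48] [-0.0495  -0.       0.01801]
-0.0491 [ 0.19 -0.68 -0.14] [-0.04913 -0.       0.01797]
-0.0487 [ 1.38 -0.63  0.65] [-4.903e-02 -4.000e-05  1.792e-02]
-0.0483 [ 2.74 -0.33  1.33] [-4.897e-02 -7.000e-05  1.781e-02]
-0.0479 [ 5.52 -0.54  2.5 ] [-0.04884 -0.00011  0.01777]
-0.0475 [ 6.68 -0.23  2.61] [-0.04887 -0.00016  0.01769]
47.825
49.0583
```

First contact is again at -0.0490 and it stays firm at 6.7 N, so the plate is home and the stop has not moved. Now the button.

Run:
```python
from h import *
b=np.array([.6295,-.0215])
robot.servo_line(np.array([*b,.14]),Rz(YAW),speed=.2)
robot.servo_line(np.array([*b,.090]),speed=.15); robot.dwell(.1)
F=[]
for _ in range(3): robot.dwell(.03);F.append(robot.read_force())
np.save("f0.npy",np.mean(F,0))
for z in np.arange(.086,.070,-.001):
    robot.servo_line(np.array([*b,z]),speed=.03); f=fx(2); print(round(z,4),f.round(2),robot.read_position().round(4))
    if f[2]>9: break
robot.dwell(.3); im,_=robot.grab_frame("side"); cv2.imwrite("pics/m1.png",im[150:300,180:340,::-1].repeat(4,0).repeat(4,1))
robot.servo_line(np.array([*b,.10]),speed=.08); robot.servo_line(rd(-.03,-.04,.17),speed=.25); robot.dwell(.1)
shot("m2"); im,_=robot.grab_frame("scene"); cv2.imwrite("pics/m3.png",im[:,:,::-1]); print(robot.read_t(),fx(2))
```

```text
0.086 [-0.82 -0.33  0.2 ] [ 0.6294 -0.0215  0.0859]
0.085 [ 0.7  -0.13  0.38] [ 0.6295 -0.0215  0.0849]
0.084 [ 0.17 -0.    1.38] [ 0.6297 -0.0215  0.0842]
0.083 [-0.53 -0.77  1.97] [ 0.6297 -0.0215  0.0832]
0.082 [-0.2  -0.86  2.42] [ 0.6297 -0.0215  0.0821]
0.081 [ 0.36 -0.67  3.19] [ 0.6296 -0.0215  0.0811]
0.08 [-0.31 -0.19  4.1 ] [ 0.6297 -0.0215  0.0801]
0.079 [-0.29 -0.83  4.28] [ 0.6297 -0.0215  0.0791]
0.078 [ 0.2  -0.99  6.01] [ 0.6297 -0.0215  0.0783]
0.077 [ 2.61  1.11 12.18] [ 0.6297 -0.0215  0.0782]
54.9917 [ 0.15511012 -1.01559431 -0.4582548 ]
```

View pics/m1.png

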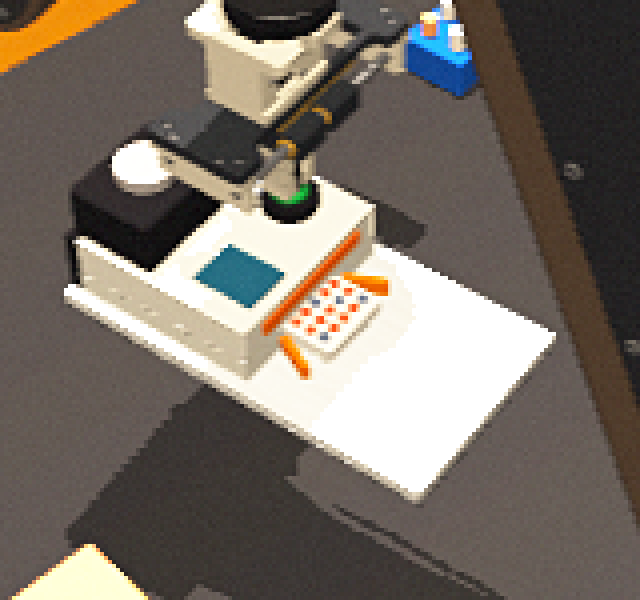

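View pics/m2.png

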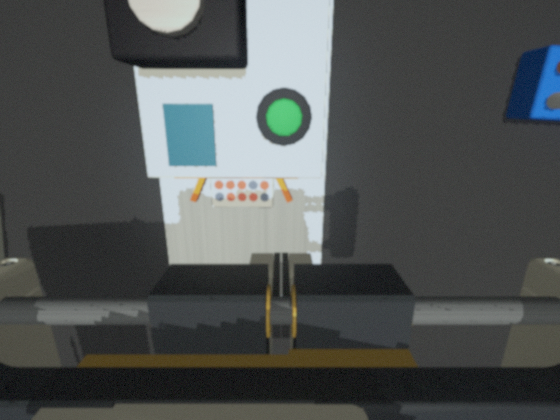

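View pics/m3.png

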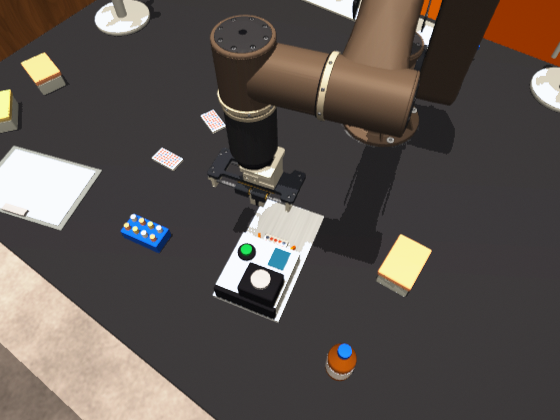

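The button travelled 6 mm to its bottom stop (z 0.0842 to 0.0782) and is up again. The plate's tail is still square in the mouth, and the box, bottle and rack are where they started. The arm touches nothing, so I hand in.

Run:
```python
from h import *
for uv in [(212,205.5),(273,206)]: print(inr(onplane(*wT("m2"),*uv,.026)).round(4))
robot.job_done(); print(robot.read_t())
```

```text
[-0.0355  0.0292  0.026 ]
[-0.036  -0.0322  0.026 ]
the job is handed in; nothing more can be done
the job is handed in; nothing more can be done
```

The plate is home against the backstop, the start button was pressed afterwards and released, and the job is handed in at about 55 s of the 69 s allowed.

- **Plate:** I picked the largest of the three look-alikes, set it on the loading deck in line with the slot, and pushed it in from behind with shut fingers. Contact came with about 36 mm sticking out, which puts the stop face near x = 72 mm.
- **Backstop:** It held firm at about 5 N. I backed off and touched the plate again: contact came at the same place to about 0.1 mm, firm at 6.7 N. That is well below the 18 N at which the stop slips, so I take it the stop did not move.
- **Button:** It went down its full 6 mm to the hard stop at 12 N, sprang back, and the arm was withdrawn.
- **Last pictures:** They show the plate square with its tail at -35.5 to -36 mm, within reading error of the earlier -36 to -37 mm. By eye, the tip box, bottle and tube rack are where they started.
- **Did not agree:** On the first push the force stayed near 5 N through one extra 0.3 mm step instead of rising. The repeat push rose normally. The shoe's resistance never showed clearly in the force readings, which were taken with the arm stopped and are noisy by about 0.7 N.

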